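# Close three beam shutters on the optical bench in order

### The arm

A 7-joint arm with a two-finger parallel gripper is mounted at the origin on the work surface. World frame = base frame: x ahead of the robot, y to its left, z up, the work surface at z = 0. Lengths are in m, angles in rad, forces in N, time in s.
With the tool pointing down it reaches from about 0.4 to 0.85 m from the base axis. Payload 4.5 kg.
Tool frame: the origin (TCP) lies where the fingers leave the gripper's body, on its centre line; the fingertips stand 64 mm ahead of it and the grasp point (between the pads) lies 45 mm ahead of it; z points along the fingers, y is the direction in which the jaws open and shut (so a half turn about z gives the same grasp; the last joint's range is limited). The gripper opens to 88 mm and grips with 3 to 60 N. Pads are 18 mm wide; open, the fingers measure 123 mm over their backs; the gripper's body (75 mm by 187 mm) begins 45 mm behind the grasp point.
Start: joints at [1.158, 0.689, -0.195, 1.565, 0.157, 0.902, -0.215], TCP at [0.27, -0.564, 0.303] pointing down, gripper open.
Joint ranges: [-3.01, 3.01], [-0.46, 2.08], [-1.47, 1.51], [0.13, 2.56], [-1, 4.14], [0.04, 2.09], [-2.66, 2.66]. Speed limits (rad/s): [2.57, 2.57, 3.14, 3.14, 3.14, 3.14, 3.14].

### API

Orientations are given as a unit quaternion [x, y, z, w].
In Python, from plant import monitor, snapshot, workorder, finder gives the robot as it stands.
- The arm moves only by the tool carry_out, never from a script. Its argument "motion" is one flat list of numbers, 6 for each row, row after row: the shift along the tool's x, y, z in cm, then the turn, a rotation vector about the tool's x, y, z in rad. In form: [x, y, z, rx, ry, rz, x, y, z, rx, ry, rz, ...]. A call has 1 to 8 rows; each row shifts and turns the commanded pose from where the row before left it, along the tool's axes as they then stand; what a row does not reach is not made up. A row lasts 1/8 s, in which the tool goes at most 62.5 mm and 10.7 degrees, less where a joint would pass 70% of its speed; a pose out of reach is approached as far as the arm can. A call with a gripper value outside its range is refused whole. "hand" is the finger opening in cm, from 0 to 8.81, set as the call begins (left out, the last holds). The fingers move at their own pace and stop on an object; "grip_force" is the grip in N (left out, the last holds). Time passes only in rows, so rows that do not move let the fingers close. It gives the time, the measured TCP pose, the force and the opening at its end, in the units of the state.
- monitor.get_state(): the state, without advancing time (a new reading comes with each control period).
- snapshot(name): name is "scene" or "top" or "wrist"; returns a dict with "frame" (384x512x3 uint8, red, green, blue), "range_z" (384x512 float32, m along the optical axis (not along the pixel's ray), 0 where there is no reading), "fx", "fy", "cx", "cy" (pixels), "rvec" (rotation vector, rad) and "tvec" (3), from world to camera coordinates, as OpenCV has them; the wrist camera has in their place "hand_eye" (4x4, takes a point from camera to tool coordinates, whose origin is the TCP and whose axes are the flange's). Camera axes: x right, y down, z forward; pixel columns grow to the right and rows downward; lengths in m; the calibration is good to about 2 mm. A picture is of the moment at which its call begins: read the wrist's pose just before it.
- workorder.finish_job(): hands the job in, once; it reports no verdict.
Trained networks look in a picture, given as the dict that the camera call returned (one of the last four; its "shot" number tells which), for a name from the list of things; names that differ only in an ending like _2 or _b are one class to them, and where a whole thing is asked for, a point or a joint stands for the part that bears it (a point fixed in the world has none). Each returns a list of dicts, best first, with "p" (0 to 1); they miss things now and then, are a little off and sometimes report something else, mostly with a low value. They report only what shows in the picture. A call takes as long as a camera call. They do not tell look-alikes from the thing itself.
- finder.masks_of(picture, thing): "pixels" (384x512 bool, what is visible of it) and "extent" ([left, top, right, bottom] in pixels, round what is visible of it).
The state is a dict: "clock": time; "q": joint angles; "qd": joint speeds; "joint_torque": joint torques, N m; "tool_pos": TCP position; "eef_rot": TCP orientation; "contact_force": force on the tool from outside, world axes, zero at the start; "moment": the same for the moment, N m; "opening": opening from 0.0 (shut) to 1.0 (fully open).
Only numpy, scipy, OpenCV 4.12 (cv2) and the standard library are available. Lean on these libraries where they do the work, as an engineer would, in place of code of your own. Each camera call takes 0.05 s, during which the arm holds its last target. There are 200 camera calls.

### The job

Shut down the optical bench: with closed fingertips, lightly press the caps of three beam shutters fully down, one after another: first the blue one (detector), then the yellow (sample), then the green (laser). Leave the red shutter open, do not pick up, shift or tip any of the shutters, and leave the other things on the bench where they are.

Things in the scene. Friction and masses are not known exactly. Their poses are not given: they have to be found in the camera images.
- blue_cap (a point): Middle of the flat top of the blue cap of the detector's shutter: a blue disc 32 mm across and 10 mm thick on a thin stem. It lies about 130 mm above the bench when the shutter is fully open and 118 mm when closed and let go, and moves with the cap. The cap rides on its stem by a soft spring (1.5 N per mm, up to 8 mm): a push sinks the cap 2 mm, then the stem follows; with the stem fully down the cap can sink on to 110 mm (12 N).
- blue_plunger (a joint): How far the stem and blade under the blue cap are down, in m: 0 open, 0.012 closed, against a stop; starts at 0 to 0.002. The stem slides straight down against about 2.5 N of friction and stays where it is left.
- blue_shutter: The blue-capped shutter itself, loose on the bench, 0.3 to 0.6 kg: round steel foot 68 mm across and 14 mm high, aluminium post 19 mm thick, black frame (14 mm by 48 mm, from 62 to 100 mm up) with a small window that a blue blade fills when the cap is down, a rubber collar and the cap on top. Origin at the centre of the foot's underside; z up, x through the window.
- yellow_cap (a point): Middle of the flat top of the yellow cap of the sample's shutter: a yellow disc 32 mm across and 10 mm thick on a thin stem. It lies about 130 mm above the bench when the shutter is fully open and 118 mm when closed and let go, and moves with the cap. The cap rides on its stem by a soft spring (1.5 N per mm, up to 8 mm): a push sinks the cap 2 mm, then the stem follows; with the stem fully down the cap can sink on to 110 mm (12 N).
- yellow_plunger (a joint): How far the stem and blade under the yellow cap are down, in m: 0 open, 0.012 closed, against a stop; starts at 0 to 0.002. The stem slides straight down against about 2.5 N of friction and stays where it is left.
- yellow_shutter: The yellow-capped shutter itself, loose on the bench, 0.3 to 0.6 kg: round steel foot 68 mm across and 14 mm high, aluminium post 19 mm thick, black frame (14 mm by 48 mm, from 62 to 100 mm up) with a small window that a yellow blade fills when the cap is down, a rubber collar and the cap on top. Origin at the centre of the foot's underside; z up, x through the window.
- green_cap (a point): Middle of the flat top of the green cap of the laser's shutter: a green disc 32 mm across and 10 mm thick on a thin stem. It lies about 130 mm above the bench when the shutter is fully open and 118 mm when closed and let go, and moves with the cap. The cap rides on its stem by a soft spring (1.5 N per mm, up to 8 mm): a push sinks the cap 2 mm, then the stem follows; with the stem fully down the cap can sink on to 110 mm (12 N).
- green_plunger (a joint): How far the stem and blade under the green cap are down, in m: 0 open, 0.012 closed, against a stop; starts at 0 to 0.002. The stem slides straight down against about 2.5 N of friction and stays where it is left.
- green_shutter: The green-capped shutter itself, loose on the bench, 0.3 to 0.6 kg: round steel foot 68 mm across and 14 mm high, aluminium post 19 mm thick, black frame (14 mm by 48 mm, from 62 to 100 mm up) with a small window that a green blade fills when the cap is down, a rubber collar and the cap on top. Origin at the centre of the foot's underside; z up, x through the window.
- red_cap (a point): Middle of the flat top of the red cap of the reference beam's shutter: a red disc 32 mm across and 10 mm thick on a thin stem. It lies about 130 mm above the bench when the shutter is fully open and 118 mm when closed and let go, and moves with the cap. The cap rides on its stem by a soft spring (1.5 N per mm, up to 8 mm): a push sinks the cap 2 mm, then the stem follows; with the stem fully down the cap can sink on to 110 mm (12 N).
- red_plunger (a joint): How far the stem and blade under the red cap are down, in m: 0 open, 0.012 closed, against a stop; starts at 0 to 0.002. The stem slides straight down against about 2.5 N of friction and stays where it is left.
- red_shutter: The red-capped shutter itself, loose on the bench, 0.3 to 0.6 kg: round steel foot 68 mm across and 14 mm high, aluminium post 19 mm thick, black frame (14 mm by 48 mm, from 62 to 100 mm up) with a small window that a red blade fills when the cap is down, a rubber collar and the cap on top. Origin at the centre of the foot's underside; z up, x through the window.
- mirror_mount: Bystander: square black mirror holder with two brass screws on a post with a round steel foot 68 mm across, 112 mm tall. Origin at the underside's centre.
- lens_ring: Bystander: black ring, 48 mm across, with a glass lens, on a thin post with a foot 44 mm across, 110 mm tall. Origin at the underside's centre.
- dish: Bystander: shallow glass dish 90 mm across, 14 mm high. Origin at the underside's centre.
- lens_cap: Bystander: round black lens cap 50 mm across, 12 mm high, lying on the bench. Origin at the underside's centre.
- driver: Bystander: screwdriver with orange handle, 170 mm long, lying on the bench. Origin under the middle of its length, at bench height.
- vial: Bystander: small amber glass bottle with white cap, 44 mm across, 75 mm tall. Origin at the underside's centre.
Things that resemble listed ones, but are neither listed nor needed, are in the scene too. What is shaped like the yellow_shutter but orange is not meant.

How it is judged:
On the way, in this order (a step that is already met when the one before it is completed fails the run):
1. the blue cap is down (at least 9 of its 12 mm) (value of joint blue_plunger above 0.009 m), for 0.2 s.
2. the yellow cap is down (at least 9 of its 12 mm) (value of joint yellow_plunger above 0.009 m), for 0.2 s.
3. the green cap is down (at least 9 of its 12 mm) (value of joint green_plunger above 0.009 m), for 0.2 s.
At the end, for the whole second after the job is handed in: Blue, yellow and green caps are at least 9 mm down, the red cap less than 4 mm; all four shutters stand upright (within 0.1 rad) and at rest within 20 mm of where they began (value of joint each of blue_plunger, yellow_plunger, green_plunger above 0.009 m and value of joint red_plunger below 0.004 m and distance of each of blue_shutter, yellow_shutter, green_shutter, red_shutter from where it was at the start of the episode below 0.02 m and angle between each of blue_shutter, yellow_shutter, green_shutter, red_shutter's own z axis and vertical below 0.1 rad and linear speed of each of blue_shutter, yellow_shutter, green_shutter, red_shutter below 0.01 m/s); the robot touches nothing.
It fails at once if a later shutter is pressed down (over 5 mm) before the one ahead of it is closed (9 mm down): blue, then yellow, then green ((value of joint blue_plunger below 0.009 m and value of joint yellow_plunger above 0.005 m) or (value of joint yellow_plunger below 0.009 m and value of joint green_plunger above 0.005 m)).
It fails at once if the red cap is pressed down (over 4 mm) (value of joint red_plunger above 0.004 m).
It fails at once if a shutter is lifted (over 8 mm), tipped (over 0.25 rad) or shifted (over 20 mm) (height (world z) of any of blue_shutter, yellow_shutter, green_shutter, red_shutter above 0.008 m or angle between any of blue_shutter, yellow_shutter, green_shutter, red_shutter's own z axis and vertical above 0.25 rad or distance of any of blue_shutter, yellow_shutter, green_shutter, red_shutter from where it was at the start of the episode above 0.02 m).
It fails at once if a shutter is pushed hard (over 25 N) (contact force between any of the fingers, the arm and blue_shutter above 25 N or contact force between any of the fingers, the arm and yellow_shutter above 25 N or contact force between any of the fingers, the arm and green_shutter above 25 N or contact force between any of the fingers, the arm and red_shutter above 25 N).
It fails at once if another loose thing on the bench is moved (over 20 mm) (distance of any of mirror_mount, lens_ring, dish, lens_cap, driver, vial from where it was at the start of the episode above 0.02 m).
It also fails if it takes over 46 s, if anything falls off the work surface, if the arm or the gripper's body presses on something with over 40 N, if the wrist force passes 120 N, or if a joint passes its speed limit or range.

## Working session

There is one attempt and no reset: what is moved stays moved. The work goes in short steps, Python scripts to look and compute and a tool call to move; the robot and the scene stay as the last step left them, time stands still between calls to the robot, and variables do not carry over. Pictures are saved under pics/ and viewed, about 8 in all and at most 12, crops included, and the job is handed in when it is done.

Besides the shell and the picture viewer there is one more tool, called after "Call:" in YAML: its name, and indented under it one key for each argument. carry_out: Moves the arm, as the interface text tells. Its arguments: {"type":"object","properties":{"motion":{"type":"array"},"hand":{"type":"number"},"grip_force":{"type":"number"}},"required":["motion"]}

```bash
mkdir -p pics; cat > h.py <<'E'
import numpy as np, cv2
from scipy.spatial.transform import Rotation as R
from plant import monitor, snapshot, workorder, finder
def save(p,n,s=1.5): cv2.imwrite('pics/'+n,cv2.resize(p["frame"][:,:,::-1],None,fx=s,fy=s))
def cloud(p,st=None):
    z=p["range_z"];v,u=np.mgrid[:384,:512]
    c=np.stack([(u-p["cx"])/p["fx"]*z,(v-p["cy"])/p["fy"]*z,z],-1)
    if "hand_eye" in p:
        H=np.array(p["hand_eye"]);c=c@H[:3,:3].T+H[:3,3]
        return c@R.from_quat(st["eef_rot"]).as_matrix().T+np.array(st["tool_pos"])
    Rm=cv2.Rodrigues(np.array(p["rvec"],float))[0]
    return (c-np.array(p["tvec"]).ravel())@Rm
E
python3 - <<'E'
from h import *
s=monitor.get_state();print({k:np.round(v,3) for k,v in s.items()})
ims=[]
for n in("scene","top"):
    p=snapshot(n);save(p,n+'.png');c=cloud(p)
    for col in("blue","yellow","green","red"):
        for t in(col+"_cap",):
            for m in finder.masks_of(p,t)[:3]:
                q=c[m["pixels"]&(p["range_z"]>0)]
                if len(q)==0: continue
                zt=np.percentile(q[:,2],97);q2=q[(q[:,2]>zt-.006)]
                print(n,t,round(m["p"],2),m["extent"],len(q2),np.round(np.median(q2,0),4),np.round((q2.min(0)+q2.max(0))/2,4),round(zt,4))
E
```

```text
{'clock': np.float64(0.0), 'q': array([ 1.158,  0.69 , -0.195,  1.566,  0.157,  0.902, -0.215]), 'qd': array([-0.001, -0.001, -0.002,  0.001, -0.001, -0.   , -0.   ]), 'joint_torque': array([-0.0000e+00, -5.2755e+01, -1.2670e+00, -1.5343e+01, -5.3000e-02,
        7.0000e-03,  0.0000e+00]), 'tool_pos': array([ 0.27 , -0.563,  0.302]), 'eef_rot': array([ 0.975,  0.222, -0.   , -0.001]), 'contact_force': array([-0.372, -0.81 ,  0.395]), 'moment': array([-0.057, -0.064,  0.001]), 'opening': np.float64(1.0)}
scene blue_cap 0.46 [357.1, 168.2, 369.8, 181.4] 74 [0.485  0.2407 0.1285] [0.4838 0.241  0.1288] 0.1313
scene yellow_cap 0.6 [254.1, 174.2, 263.7, 186.7] 85 [ 0.5718 -0.0308  0.1297] [ 0.5713 -0.0305  0.1294] 0.1319
scene yellow_cap 0.46 [204.9, 189.9, 218.7, 199.5] 94 [ 0.6536 -0.1377  0.1282] [ 0.6526 -0.1371  0.1281] 0.1307
scene green_cap 0.23 [246.4, 145.2, 266.1, 184.6] 71 [ 0.4564 -0.0551  0.128 ] [ 0.5035 -0.0428  0.1288] 0.1298
scene red_cap 0.46 [177.2, 145.6, 189.7, 153.0] 51 [ 0.5034 -0.2598  0.13  ] [ 0.5037 -0.2599  0.1299] 0.1326
top blue_cap 0.57 [138.5, 231.3, 151.3, 242.4] 101 [0.483  0.2384 0.1278] [0.484  0.2384 0.1287] 0.1313
top yellow_cap 0.57 [251.2, 239.2, 272.2, 263.6] 127 [ 0.4518 -0.0598  0.1277] [ 0.4518 -0.0588  0.1282] 0.1298
top green_cap 0.63 [254.9, 245.3, 265.9, 259.8] 106 [ 0.4516 -0.0599  0.128 ] [ 0.4506 -0.0588  0.1288] 0.1312
top red_cap 0.69 [195.9, 223.9, 208.7, 239.3] 182 [0.5038 0.1033 0.0106] [0.5038 0.1042 0.0128] 0.0143
```

View pics/top.png

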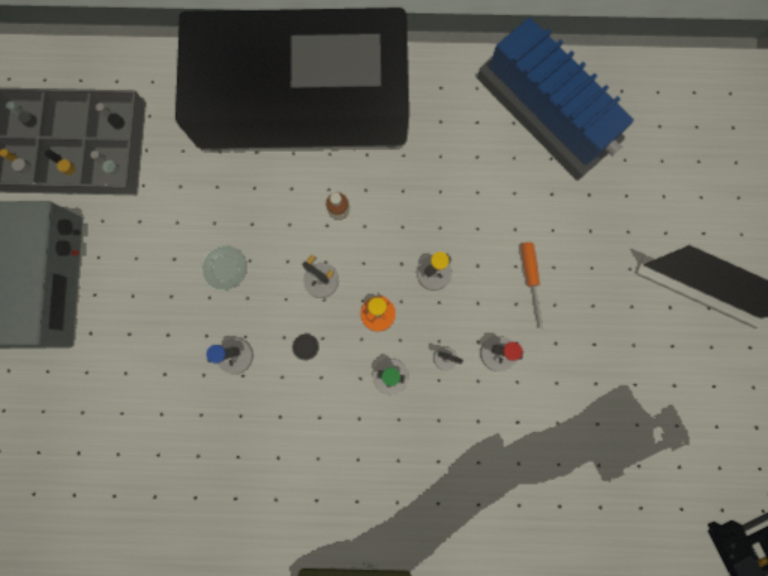

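View pics/scene.png

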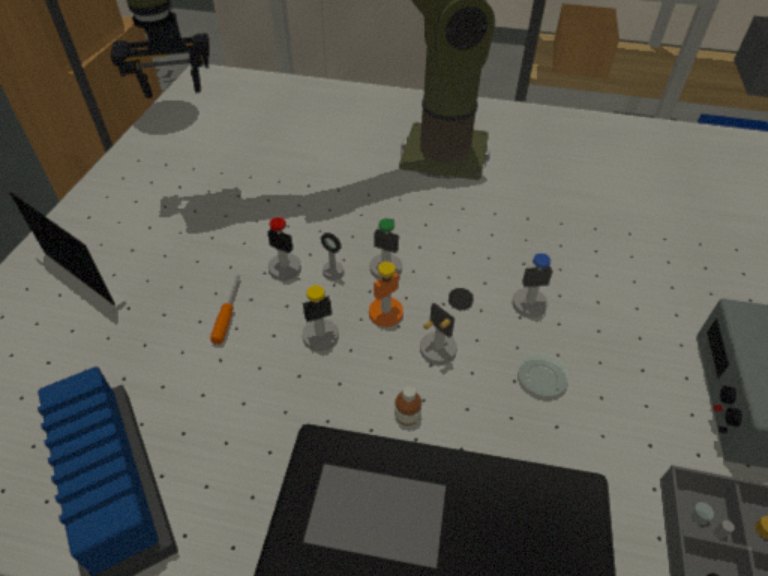

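The top view shows blue at about (216,354), true yellow with the black frame at (440,260), green at (391,377) and red at (512,351). The orange decoy with a yellow cap is at (377,306). The scene view agrees, so the yellow shutter is at about (0.653, -0.137). Next I refine the cap positions by colour in both views.

```bash
cat >> h.py <<'E'
G=dict(blue=(.484,.24),yellow=(.653,-.137),green=(.451,-.059),red=(.504,-.26))
HUE=dict(blue=(105,130),yellow=(22,34),green=(50,85),red=(174,6))
def caps(p,st=None,names=G):
    c=cloud(p,st);hsv=cv2.cvtColor(p["frame"],cv2.COLOR_RGB2HSV);out={}
    for n in names:
        a,b=HUE[n];h=hsv[...,0];mh=(h>=a)&(h<=b) if a<b else (h>=a)|(h<=b)
        m=mh&(hsv[...,1]>110)&(np.hypot(c[...,0]-G[n][0],c[...,1]-G[n][1])<.04)&(c[...,2]>.1)&(c[...,2]<.15)
        q=c[m]
        if len(q)<10: continue
        zt=np.median(q[q[:,2]>np.percentile(q[:,2],60)][:,2])
        t=q[q[:,2]>zt-.004];(x,y),r=cv2.minEnclosingCircle(t[:,:2].astype(np.float32))
        out[n]=(x,y,zt);print(n,len(t),"circle",np.round((x,y),4),"r",round(r,4),"mean",np.round(t.mean(0),4))
    return out
def shift(tgt):
    s=monitor.get_state();d=R.from_quat(s["eef_rot"]).inv().apply(np.array(tgt)-s["tool_pos"])
    return np.round(d*100,2)
E
python3 - <<'E'
from h import *
for n in("scene","top"): print(n); caps(snapshot(n))
print(shift((.45,-.2,.25)), R.from_quat(monitor.get_state()["eef_rot"]).as_matrix().round(3))
E
```

```text
scene
blue 74 circle [0.483  0.2406] r 0.0171 mean [0.4847 0.2406 0.1282]
yellow 93 circle [ 0.6518 -0.1376] r 0.0172 mean [ 0.6533 -0.1377  0.1284]
green 56 circle [ 0.452  -0.0574] r 0.0158 mean [ 0.4529 -0.0571  0.1279]
red 65 circle [ 0.4992 -0.261 ] r 0.0182 mean [ 0.5004 -0.2613  0.1302]
top
blue 108 circle [0.4835 0.2386] r 0.0155 mean [0.484  0.2386 0.1283]
yellow 111 circle [ 0.6531 -0.1402] r 0.0158 mean [ 0.653  -0.14    0.1285]
green 97 circle [ 0.4529 -0.0583] r 0.0149 mean [ 0.4528 -0.0582  0.1279]
red 111 circle [ 0.4994 -0.2638] r 0.0154 mean [ 0.4999 -0.2636  0.1297]
[ 31.94 -25.02   5.28] [[ 0.902  0.432  0.   ]
 [ 0.432 -0.902 -0.   ]
 [ 0.     0.    -1.   ]]
```

Call:
carry_out:
  motion: [4, -3.1, 0.6, 0, 0, 0, 4, -3.1, 0.6, 0, 0, 0, 4, -3.1, 0.6, 0, 0, 0, 4, -3.1, 0.6, 0, 0, 0, 4, -3.1, 0.6, 0, 0, 0, 4, -3.1, 0.6, 0, 0, 0, 4, -3.1, 0.6, 0, 0, 0, 4, -3.1, 0.6, 0, 0, 0]
  hand: 0
  grip_force: 10

```text
clock: 1.6
tool_pos: [0.4524, -0.2003, 0.2548]
eef_rot: [0.975, 0.221, 0.0, 0.0]
contact_force: [0.2, -0.1, 0.0]
opening: 0.113
```

```bash
python3 - <<'E'
from h import *
s=monitor.get_state();print(s["clock"],s["q"].round(2) if hasattr(s["q"],'round') else s["q"],np.round(s["tool_pos"],3),np.round(s["eef_rot"],3),s["opening"],shift((.484,.2,.26)))
E
```

```text
1.6 [ 0.4   0.6  -0.12  2.01  0.13  0.55 -0.93] [ 0.452 -0.2    0.255] [0.975 0.221 0.    0.   ] 0.11275082794362304 [ 20.14 -34.74  -0.53]
```

Call:
carry_out:
  motion: [2.7, -4.7, 0, 0, 0, 0, 2.7, -4.7, 0, 0, 0, 0, 2.7, -4.7, 0, 0, 0, 0, 2.7, -4.7, 0, 0, 0, 0, 2.7, -4.7, 0, 0, 0, 0, 2.7, -4.7, 0, 0, 0, 0, 2.7, -4.7, 0, 0, 0, 0, 2.7, -4.7, 0, 0, 0, 0]

```text
clock: 2.6
tool_pos: [0.484, 0.2326, 0.2549]
eef_rot: [0.975, 0.222, 0.0, -0.0]
contact_force: [0.8, -0.3, -0.2]
opening: 0.008
```

```bash
python3 - <<'E'
from h import *
s=monitor.get_state();print(s["clock"],np.round(s["q"],2),np.round(s["tool_pos"],4),s["opening"],shift((.484,.239,.22)))
p=snapshot("wrist");save(p,"w1.png");caps(p,s,["blue"]);print(np.round(p["hand_eye"],3))
E
```

```text
2.6 [-0.53  0.64 -0.01  1.89  0.01  0.61 -1.66] [0.484  0.2326 0.2549] 0.007544145117034198 [ 0.28 -0.57  3.49]
blue 1445 circle [0.4832 0.2411] r 0.0157 mean [0.4838 0.2413 0.129 ]
[[ 0.001 -0.965 -0.261  0.067]
 [ 1.     0.001  0.001 -0.   ]
 [-0.    -0.261  0.965 -0.082]
 [ 0.     0.     0.     1.   ]]
```

View pics/w1.png

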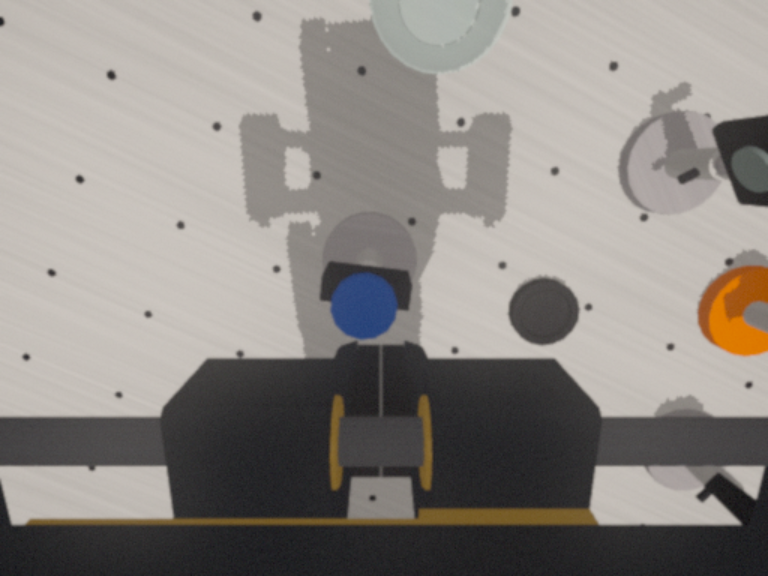

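Wrist view: the blue cap is at (364,306), just ahead of the closed tips at (380,345). The position matches both earlier views, so I go above it and descend.

Call:
carry_out:
  motion: [0.3, -0.7, 0, 0, 0, 0, 0, 0, 2, 0, 0, 0, 0, 0, 2, 0, 0, 0, 0, 0, 1.4, 0, 0, 0, 0, 0, 0, 0, 0, 0]

```text
clock: 3.28
tool_pos: [0.4832, 0.2371, 0.2]
eef_rot: [0.975, 0.221, -0.001, 0.001]
contact_force: [-0.1, 1.1, -0.7]
opening: 0.006
```

Call:
carry_out:
  motion: [0, 0, 0.4, 0, 0, 0, 0, 0, 0.4, 0, 0, 0, 0, 0, 0.3, 0, 0, 0, 0, 0, 0.3, 0, 0, 0, 0, 0, 0.3, 0, 0, 0, 0, 0, 0, 0, 0, 0]

```text
clock: 4.03
tool_pos: [0.4839, 0.2384, 0.1836]
eef_rot: [0.975, 0.222, 0.0, -0.0]
contact_force: [0.9, -1.0, 1.5]
opening: 0.006
```

Call:
carry_out:
  motion: [0, 0, 0.2, 0, 0, 0, 0, 0, 0.2, 0, 0, 0, 0, 0, 0.1, 0, 0, 0, 0, 0, 0, 0, 0, 0, 0, 0, 0, 0, 0, 0]

```text
clock: 4.65
tool_pos: [0.4838, 0.2384, 0.179]
eef_rot: [0.975, 0.221, 0.0, -0.0]
contact_force: [1.7, -0.4, 5.0]
opening: 0.003
```

```bash
python3 - <<'E'
from h import *
s=monitor.get_state();print(np.round(s["tool_pos"],4),s["contact_force"])
E
```

```text
[0.4838 0.2384 0.179 ] [ 1.68177989 -0.44779525  4.98631623]
```

Call:
carry_out:
  motion: [0, 0, 0.1, 0, 0, 0, 0, 0, 0, 0, 0, 0, 0, 0, 0, 0, 0, 0]

```text
clock: 5.03
tool_pos: [0.4839, 0.2384, 0.1782]
eef_rot: [0.975, 0.221, 0.001, -0.0]
contact_force: [0.9, -0.6, 6.3]
opening: 0.002
```

Call:
carry_out:
  motion: [0, 0, -0.5, 0, 0, 0, 0, 0, -2, 0, 0, 0, 0, 0, -5, 0, 0, 0, 0, 0, 0, 0, 0, 0]

```text
clock: 5.52
tool_pos: [0.4842, 0.239, 0.2553]
eef_rot: [0.975, 0.222, 0.002, -0.001]
contact_force: [0.9, 0.6, -0.1]
opening: 0.008
```

```bash
python3 - <<'E'
from h import *
for n in("scene","top"): print(n); caps(snapshot(n))
s=monitor.get_state();print(s["clock"],np.round(s["tool_pos"],4)); caps(snapshot("wrist"),s)
print(shift((.653,-.14,.253)),shift((.52,.05,.253)))
E
```

```text
scene
blue 67 circle [0.484 0.241] r 0.0155 mean [0.486  0.2402 0.1173]
yellow 91 circle [ 0.6525 -0.1392] r 0.0166 mean [ 0.6532 -0.138   0.1287]
green 56 circle [ 0.4531 -0.0548] r 0.016 mean [ 0.4541 -0.0572  0.1281]
red 61 circle [ 0.5004 -0.2618] r 0.0173 mean [ 0.5    -0.261   0.1305]
top
blue 23 circle [0.477  0.2294] r 0.0089 mean [0.4775 0.231  0.1173]
yellow 103 circle [ 0.6531 -0.1399] r 0.0157 mean [ 0.6531 -0.14    0.1288]
green 99 circle [ 0.453  -0.0583] r 0.0149 mean [ 0.453  -0.0584  0.1282]
red 112 circle [ 0.4994 -0.264 ] r 0.0153 mean [ 0.4994 -0.2636  0.1296]
5.625 [0.4827 0.2382 0.2525]
blue 1340 circle [0.483  0.2412] r 0.0158 mean [0.4837 0.2414 0.1181]
[-0.97 41.46 -0.11] [-4.75 18.58 -0.1 ]
```

Blue has dropped from 0.129 to 0.1175, so it is closed. On to yellow.

Call:
carry_out:
  motion: [-0.1, 5.1, 0, 0, 0, 0, -0.1, 5.1, 0, 0, 0, 0, -0.1, 5.1, 0, 0, 0, 0, -0.1, 5.1, 0, 0, 0, 0, -0.1, 5.1, 0, 0, 0, 0, -0.1, 5.1, 0, 0, 0, 0, -0.1, 5.1, 0, 0, 0, 0, 0, 0, 0, 0, 0, 0]

```text
clock: 6.68
tool_pos: [0.6311, -0.0927, 0.2506]
eef_rot: [0.976, 0.218, -0.002, 0.001]
contact_force: [-0.5, 1.4, -0.2]
opening: 0.005
```

```bash
python3 - <<'E'
from h import *
s=monitor.get_state();print(s["clock"],np.round(s["tool_pos"],4)); p=snapshot("wrist");save(p,"w2.png"); caps(p,s)
print(shift((.653,-.139,.2)))
E
```

```text
6.675 [ 0.6311 -0.0927  0.2506]
yellow 1534 circle [ 0.653  -0.1383] r 0.016 mean [ 0.6532 -0.1376  0.129 ]
[-0.1   5.49  5.06]
```

View pics/w2.png

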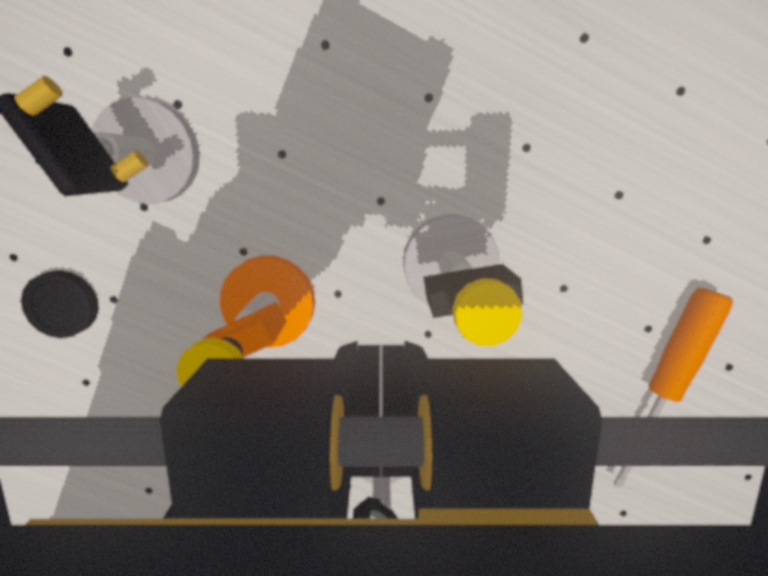

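The wrist view shows the true yellow cap with its black frame at (488,312), and the orange decoy at (212,362). I move over the true one and press.

Call:
carry_out:
  motion: [-0.1, 2.7, 0, 0, 0, 0, 0, 2.7, 0, 0, 0, 0, 0, 0, 2, 0, 0, 0, 0, 0, 2, 0, 0, 0, 0, 0, 1, 0, 0, 0, 0, 0, 0, 0, 0, 0]

```text
clock: 7.48
tool_pos: [0.6532, -0.1344, 0.2016]
eef_rot: [0.975, 0.222, -0.001, -0.001]
contact_force: [-0.4, -0.2, 0.1]
opening: 0.005
```

```bash
python3 - <<'E'
from h import *
print(monitor.get_state()["contact_force"],shift((.653,-.139,.178)))
E
```

```text
[-0.37549451 -0.17327335  0.14380891] [-0.21  0.42  2.36]
```

Call:
carry_out:
  motion: [-0.2, 0.4, 0, 0, 0, 0, 0, 0, 0.5, 0, 0, 0, 0, 0, 0.4, 0, 0, 0, 0, 0, 0.3, 0, 0, 0, 0, 0, 0.3, 0, 0, 0, 0, 0, 0.3, 0, 0, 0, 0, 0, 0.2, 0, 0, 0, 0, 0, 0, 0, 0, 0]

```text
clock: 8.48
tool_pos: [0.6538, -0.1403, 0.1826]
eef_rot: [0.975, 0.222, -0.0, 0.0]
contact_force: [0.4, -0.7, 1.6]
opening: 0.006
```

Call:
carry_out:
  motion: [0, 0, 0.2, 0, 0, 0, 0, 0, 0.1, 0, 0, 0, 0, 0, 0, 0, 0, 0, 0, 0, 0, 0, 0, 0]

```text
clock: 8.98
tool_pos: [0.6539, -0.1403, 0.1799]
eef_rot: [0.975, 0.222, 0.0, 0.0]
contact_force: [0.0, -0.0, 4.5]
opening: 0.005
```

Call:
carry_out:
  motion: [0, 0, 0.2, 0, 0, 0, 0, 0, 0, 0, 0, 0, 0, 0, 0, 0, 0, 0]

```text
clock: 9.35
tool_pos: [0.6539, -0.1404, 0.1782]
eef_rot: [0.975, 0.221, 0.0, 0.0]
contact_force: [-1.5, -0.4, 5.6]
opening: 0.004
```

Call:
carry_out:
  motion: [0, 0, -0.5, 0, 0, 0, 0, 0, -2, 0, 0, 0, 0, 0, -5, 0, 0, 0, 0, 0, 0, 0, 0, 0]

```text
clock: 9.85
tool_pos: [0.6565, -0.1405, 0.2579]
eef_rot: [0.975, 0.221, 0.005, 0.002]
contact_force: [0.2, 0.4, 0.1]
opening: 0.001
```

```bash
python3 - <<'E'
from h import *
for n in("scene","top"): print(n); caps(snapshot(n))
s=monitor.get_state();print(s["clock"],np.round(s["tool_pos"],4)); caps(snapshot("wrist"),s)
print(shift((.453,-.058,.25)))
E
```

```text
scene
blue 67 circle [0.4846 0.241 ] r 0.0158 mean [0.4846 0.24   0.1176]
yellow 91 circle [ 0.6526 -0.1372] r 0.0167 mean [ 0.6537 -0.1375  0.1182]
green 53 circle [ 0.4535 -0.0552] r 0.0156 mean [ 0.4542 -0.0569  0.128 ]
top
blue 96 circle [0.4834 0.2392] r 0.0152 mean [0.4837 0.2385 0.1175]
yellow 11 circle [ 0.6404 -0.134 ] r 0.0049 mean [ 0.6417 -0.1352  0.1177]
green 89 circle [ 0.4518 -0.0588] r 0.0142 mean [ 0.4524 -0.059   0.1281]
9.95 [ 0.654  -0.1401  0.2538]
yellow 1345 circle [ 0.6527 -0.1382] r 0.0159 mean [ 0.6533 -0.138   0.1181]
[-14.52 -16.06   0.28]
```

Yellow is closed at 0.118. Now green.

Call:
carry_out:
  motion: [-2.9, -3.2, 0, 0, 0, 0, -2.9, -3.2, 0, 0, 0, 0, -2.9, -3.2, 0, 0, 0, 0, -2.9, -3.2, 0, 0, 0, 0, -2.9, -3.2, 0, 0, 0, 0, 0, 0, 0, 0, 0, 0, 0, 0, 0, 0, 0, 0]

```text
clock: 10.88
tool_pos: [0.4545, -0.0587, 0.2524]
eef_rot: [0.975, 0.222, 0.0, 0.0]
contact_force: [-0.8, -0.1, -0.1]
opening: 0.006
```

```bash
python3 - <<'E'
from h import *
s=monitor.get_state();print(s["clock"],np.round(s["tool_pos"],4)); p=snapshot("wrist"); caps(p,s)
print(shift((.453,-.058,.2)))
E
```

```text
10.875 [ 0.4545 -0.0587  0.2524]
yellow 265 circle [ 0.64   -0.1401] r 0.0096 mean [ 0.6391 -0.1401  0.1175]
green 1283 circle [ 0.4517 -0.0571] r 0.0156 mean [ 0.4522 -0.057   0.1284]
red 159 circle [ 0.4953 -0.2492] r 0.0087 mean [ 0.4944 -0.2487  0.128 ]
[-0.15 -0.17  5.25]
```

Call:
carry_out:
  motion: [-0.1, -0.2, 1.5, 0, 0, 0, 0, 0, 2, 0, 0, 0, 0, 0, 1.7, 0, 0, 0, 0, 0, 0.5, 0, 0, 0, 0, 0, 0.4, 0, 0, 0, 0, 0, 0.3, 0, 0, 0, 0, 0, 0.3, 0, 0, 0, 0, 0, 0, 0, 0, 0]

```text
clock: 11.92
tool_pos: [0.4527, -0.0575, 0.1859]
eef_rot: [0.975, 0.221, 0.001, 0.0]
contact_force: [0.9, -1.0, 1.6]
opening: 0.004
```

Call:
carry_out:
  motion: [0, 0, 0.3, 0, 0, 0, 0, 0, 0.2, 0, 0, 0, 0, 0, 0.1, 0, 0, 0, 0, 0, 0, 0, 0, 0, 0, 0, 0, 0, 0, 0]

```text
clock: 12.55
tool_pos: [0.4525, -0.0573, 0.1798]
eef_rot: [0.975, 0.222, 0.0, 0.0]
contact_force: [1.1, -0.8, 4.4]
opening: 0.005
```

Call:
carry_out:
  motion: [0, 0, 0.2, 0, 0, 0, 0, 0, 0, 0, 0, 0, 0, 0, 0, 0, 0, 0]

```text
clock: 12.92
tool_pos: [0.4526, -0.0574, 0.1779]
eef_rot: [0.975, 0.221, 0.001, 0.0]
contact_force: [0.7, -1.5, 7.1]
opening: 0.003
```

Call:
carry_out:
  motion: [0, 0, -0.5, 0, 0, 0, 0, 0, -2, 0, 0, 0, 0, 0, -5, 0, 0, 0, 0, 0, -4, 0, 0, 0, 0, 0, 0, 0, 0, 0, 0, 0, 0, 0, 0, 0]

```text
clock: 13.68
tool_pos: [0.4509, -0.057, 0.2918]
eef_rot: [0.975, 0.222, -0.001, -0.0]
contact_force: [-0.2, -0.6, -0.4]
opening: 0.007
```

```bash
python3 - <<'E'
from h import *
for n in("scene","top"): print(n); p=snapshot(n);caps(p);save(p,n+"_end.png")
s=monitor.get_state();print(s["clock"],np.round(s["tool_pos"],4),s["contact_force"]); caps(snapshot("wrist"),s)
E
```

```text
scene
blue 73 circle [0.4857 0.2402] r 0.0178 mean [0.4852 0.2402 0.1175]
yellow 90 circle [ 0.6528 -0.138 ] r 0.0165 mean [ 0.6536 -0.1371  0.1181]
green 56 circle [ 0.4525 -0.0554] r 0.016 mean [ 0.4542 -0.0569  0.1181]
red 61 circle [ 0.4995 -0.2606] r 0.0157 mean [ 0.4996 -0.2614  0.1303]
top
blue 102 circle [0.4834 0.2389] r 0.0151 mean [0.4839 0.2388 0.1176]
yellow 108 circle [ 0.6527 -0.1404] r 0.016 mean [ 0.6532 -0.1398  0.1178]
red 108 circle [ 0.4993 -0.2636] r 0.0155 mean [ 0.4993 -0.2639  0.1299]
13.775 [ 0.451  -0.0571  0.2913] [-0.01138138  0.74937195  0.35647614]
yellow 768 circle [ 0.6502 -0.1387] r 0.0156 mean [ 0.6447 -0.1401  0.1179]
green 905 circle [ 0.4522 -0.0572] r 0.0155 mean [ 0.4516 -0.0569  0.1182]
red 1020 circle [ 0.4989 -0.2618] r 0.0162 mean [ 0.4989 -0.2608  0.13  ]
```

View pics/scene_end.png

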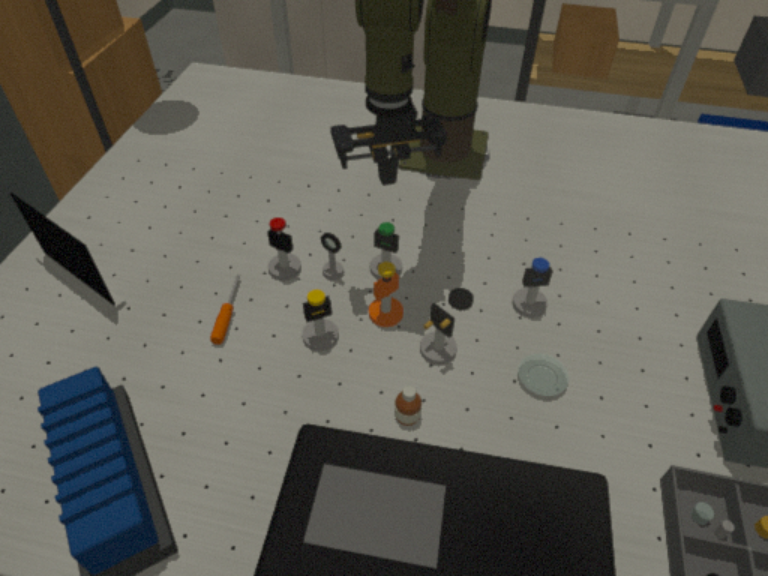

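The end scene view shows the blue (540,264), yellow (317,298) and green (386,229) caps down and red (278,224) up. Everything stands where it was, and the gripper is clear.

```bash
python3 -c "
from h import *
print(workorder.finish_job())"
```

```text
the job is handed in; nothing more can be done
None
```

I pressed the blue, yellow and green caps down in that order with closed fingertips and handed the job in at about 14 s. The hand-in gives no verdict.

- **Pressed caps:** the last force reading on each cap was 6 to 7 N. The caps dropped from about 0.128 m to about 0.118 m, which is the closed height.
- **Red and the shutters:** the red cap stayed at 0.130 m. All four caps' horizontal positions were unchanged to within about 2 mm.
- **Bystanders and gripper:** the final scene picture showed every other item in place and the gripper clear of everything.
- **Checks that fell short:** the top camera could not see the green cap at the end because the arm hid it, but the scene and wrist cameras both confirmed it closed. Early on, the network's top-view "red_cap" and "yellow_cap" detections and its scene-view "green_cap" were wrong. I located those caps by colour and depth instead.

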